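# Tip the gourd out of its barrow

## Task

Two little wooden display barrows stand on the craft stall, each on a board with its own catch tray in front of the wheel. Take the handle of the barrow that carries the gourd, lift it so that the barrow tips forward over its wheel and the gourd rolls out into the tray, then lower the handle gently until the barrow stands on its legs again and let go. The barrow does the work: do not grip or push the gourd with the fingers.

Things in the scene. Friction and masses are not known exactly. Their poses are not given: they have to be found in the camera images.
- barrow (a joint): Tilt of the plywood barrow that carries the gourd (rad): 0 on its legs, grows as the handle is lifted, stop at 1.08. Hinge = wheel axle, fixed, level, 42 mm above the table. Under 5 N at the handle; falls back if let go. Hopper 110 mm wide, rim 118 mm high; nose raked up 25 degrees, so it empties only past 0.45, surely at 1.0. A second barrow of the same make holds two flat dark discs.
- barrow_handle (a point): Middle of that barrow's handle, a round dark wood crossbar 16 mm thick, 140 mm long, 127 mm above the table at rest, free between two shafts 124 mm apart, 105 mm behind the hopper. Axes at rest: x level towards the wheel (tipping direction), y along the bar, z up; they turn with the barrow. Hinge line: parallel to y, 230 mm along +x and 85 mm along -z from here.
- gourd: Brown two-lobed gourd lying in the hopper, 81 mm long and 57 mm thick at its big end (60 to 125 g). Origin on its axis near the middle of its length; its y axis runs roughly along its length, to the small end.
- barrow_stand: Dark board that holds that barrow, with its catch tray at the front; fixed to the table. Origin at table level right under the wheel axle; x points forward (tipping direction) to the tray, z up. The tray is centred 178 mm along +x: inside 150 mm square, floor 12 mm above the table, side walls 50 mm high, far wall 66 mm, near wall 18 mm.
Things that resemble listed ones, but are neither listed nor needed, are in the scene too. What is shaped like the gourd but purple or turquoise is not meant.

How it is judged:
By the outcome, as a careful person would: the job done as asked, in the order asked, and still so for the second after the job is handed in, with the robot touching nothing.
It also fails if it takes over 42 s, if anything falls off the work surface, if the arm or the gripper's body presses on something with over 40 N, if the wrist force passes 120 N, or if a joint passes its speed limit or range.

## Robot

A 7-joint arm with a two-finger parallel gripper is mounted at the origin on the work surface. World frame = base frame: x ahead of the robot, y to its left, z up, the work surface at z = 0. Lengths are in m, angles in rad, forces in N, time in s.
With the tool pointing down it reaches from about 0.4 to 0.85 m from the base axis. Payload 4.5 kg.
Tool frame: the origin (TCP) lies on the centre line of the jaws, within the pads' length; the fingertips stand 14 mm ahead of it and the grasp point (between the pads) lies 5 mm behind it; y points along the fingers, z is the direction in which the jaws open and shut, and the axes are right-handed (so a half turn about y gives the same grasp; the last joint's range is limited). The gripper opens to 88 mm and grips with 3 to 60 N. Pads are 18 mm wide; open, the fingers measure 123 mm over their backs; the gripper's body (75 mm by 187 mm) begins 45 mm behind the grasp point.
Start: joints at [1.377, 0.689, -0.195, 1.565, 0.157, 0.902, -0.215], TCP at [0.141, -0.609, 0.253] pointing down, gripper open.
Joint ranges: [-3.01, 3.01], [-0.46, 2.08], [-1.47, 1.51], [0.13, 2.56], [-1, 4.14], [0.04, 2.09], [-2.66, 2.66]. Speed limits (rad/s): [2.57, 2.57, 3.14, 3.14, 3.14, 3.14, 3.14].

## Interface

Orientations are given as a unit quaternion [x, y, z, w].
In Python, from plant import get_state, imaging, job gives the robot as it stands.
- The arm moves only by the tool send_rows, never from a script. Its argument "motion" is a list that holds one entry, the list of rows, each a list of 7 numbers: the turn, a rotation vector about the tool's x, y, z scaled (see below), then the shift along the tool's x, y, z scaled (see below), then the gripper's target within -1 to 1 (shut at 1, half-way at 0, fully open at -1). In form: [[[rx, ry, rz, tx, ty, tz, gripper], ...]]. A call has exactly 5 rows; each row shifts and turns the commanded pose from where the row before left it, along the tool's axes as they then stand; what a row does not reach is not made up. The controller multiplies each number of a shift by 0.02 m and each number of a turn by 0.08 rad. A row lasts 1/12 s, in which the tool goes at most 41.7 mm and 7.16 degrees, less where a joint would pass 70% of its speed; a pose out of reach is approached as far as the arm can. A call with a number of a shift or a turn outside -1 to 1 is refused whole. A call with a gripper value outside its range is refused whole. The fingers move at their own pace and stop on an object; "force" is the grip in N (left out, the last holds). Time passes only in rows, so rows that do not move let the fingers close, or fill a call up. It gives the time, the measured TCP pose, the force and the opening at its end, in the units of the state.
- get_state(): the state, without advancing time (a new reading comes with each control period).
- imaging.snapshot(name): name is "scene" or "side" or "wrist"; returns a dict with "img" (384x512x3 uint8, red, green, blue), "camera_matrix" (3x3 intrinsics, pixels), "R" (3x3) and "t" (3): a world point X has camera coordinates R X + t; the wrist camera has in their place "hand_eye" (4x4, takes a point from camera to tool coordinates, whose origin is the TCP and whose axes are the tool frame's). Camera axes: x right, y down, z forward; pixel columns grow to the right and rows downward; lengths in m; the calibration is good to about 2 mm. A picture is of the moment at which its call begins: read the wrist's pose just before it. There is no depth.
- job.finish_job(): hands the job in, once; it reports no verdict.
The state is a dict: "clock": time; "q": joint angles; "qd": joint speeds; "joint_torque": joint torques, N m; "tool_pos": TCP position; "eef_rot": TCP orientation; "contact_force": force on the tool from outside, world axes, zero at the start; "moment": the same for the moment, N m; "opening": opening from 0.0 (shut) to 1.0 (fully open).
Only numpy, scipy, OpenCV 4.12 (cv2) and the standard library are available. Lean on these libraries where they do the work, as an engineer would, in place of code of your own. Each camera call takes 0.05 s, during which the arm holds its last target.

## Working session

There is one attempt and no reset: what is moved stays moved. The work goes in short steps, Python scripts to look and compute and a tool call to move; the robot and the scene stay as the last step left them, time stands still between calls to the robot, and variables do not carry over. Pictures are saved under pics/ and viewed, and the job is handed in when it is done.

Besides the shell and the picture viewer there is one more tool, called as name(argument=value, ...) on one line, values as JSON. send_rows: Moves the arm, as the interface text tells. Its arguments: {"type":"object","properties":{"motion":{"type":"array"},"force":{"type":"number"}},"required":["motion"]}

```bash
mkdir -p pics; ls; python3 - <<'E'
from plant import get_state, imaging
import cv2, numpy as np, pickle
s=get_state(); print(s)
d={}
for n in ["scene","side","wrist"]:
    r=imaging.snapshot(n); d[n]=r
    cv2.imwrite(f"pics/{n}0.png",cv2.cvtColor(r["img"],cv2.COLOR_RGB2BGR))
    print(n,{k:np.round(v,4).tolist() for k,v in r.items() if k!="img"})
d['state']=s
pickle.dump(d,open("d0.pkl","wb"))
E
```

```text
pics
{'clock': 0.0, 'q': array([ 1.37678699,  0.69001308, -0.19450782,  1.56637191,  0.15728008,
        0.90250448, -0.21510506]), 'qd': array([ 0.00122966,  0.00128245, -0.00151173,  0.0002275 ,  0.00158649,
        0.0001325 ,  0.00128821]), 'joint_torque': array([ 3.75603095e-04, -5.27566946e+01, -1.26753263e+00, -1.53427291e+01,
       -5.28158667e-02,  6.41698076e-03,  1.86257716e-04]), 'tool_pos': array([ 0.14096386, -0.60825014,  0.25188427]), 'eef_rot': array([-0.08051251,  0.7031851 , -0.70185826,  0.08027097]), 'contact_force': array([ 0.24440075, -0.55564585,  0.22414069]), 'moment': array([-0.08953133,  0.0187696 ,  0.03276472]), 'opening': 0.9979423682773513}
scene {'camera_matrix': [[489.7417, 0.0, 255.5543], [0.0, 489.7417, 189.4414], [0.0, 0.0, 1.0]], 'R': [[-0.2217, 0.9751, 0.0015], [0.7505, 0.1716, -0.6383], [-0.6226, -0.1404, -0.7698]], 't': [0.1925, -0.334, 1.4218]}
side {'camera_matrix': [[462.7271, 0.0, 255.0615], [0.0, 462.7271, 191.0402], [0.0, 0.0, 1.0]], 'R': [[-0.9399, -0.341, -0.0157], [-0.2532, 0.7272, -0.638], [0.229, -0.5957, -0.7698]], 't': [0.4782, 0.2546, 1.0957]}
wrist {'camera_matrix': [[270.9649, 0.0, 251.6123], [0.0, 270.9649, 186.7615], [0.0, 0.0, 1.0]], 'hand_eye': [[-0.0003, 0.9501, 0.3119, -0.0803], [-0.0008, -0.3119, 0.9501, -0.1336], [1.0, 0.0, 0.0009, -0.0015], [0.0, 0.0, 0.0, 1.0]]}
```

View pics/scene0.png

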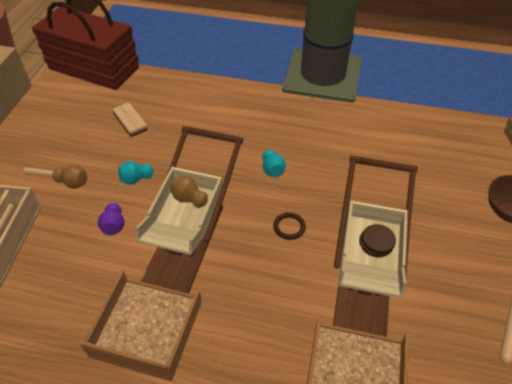

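View pics/side0.png

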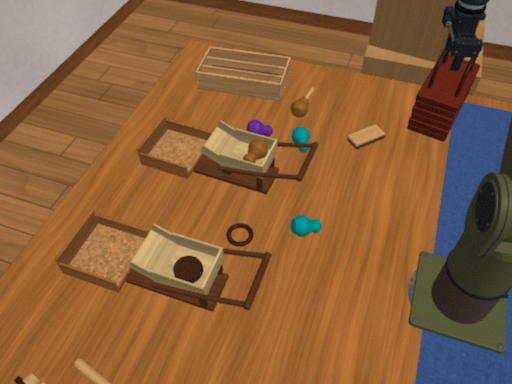

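View pics/wrist0.png

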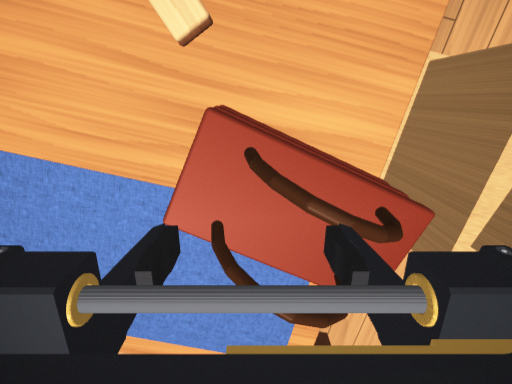

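```bash
python3 - <<'E'
import pickle,cv2,numpy as np
d=pickle.load(open("d0.pkl","rb"))
a=cv2.cvtColor(d["scene"]["img"],cv2.COLOR_RGB2BGR)[110:390,80:260]
b=cv2.cvtColor(d["side"]["img"],cv2.COLOR_RGB2BGR)[110:200,130:330]
cv2.imwrite("pics/za.png",cv2.resize(a[:110,50:180],None,fx=6,fy=5.45 if 0 else 5,interpolation=cv2.INTER_CUBIC)[:, :800])
cv2.imwrite("pics/zb.png",cv2.resize(b,None,fx=4,fy=4,interpolation=cv2.INTER_CUBIC))
E
```

```text
(no output)
```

View pics/za.png

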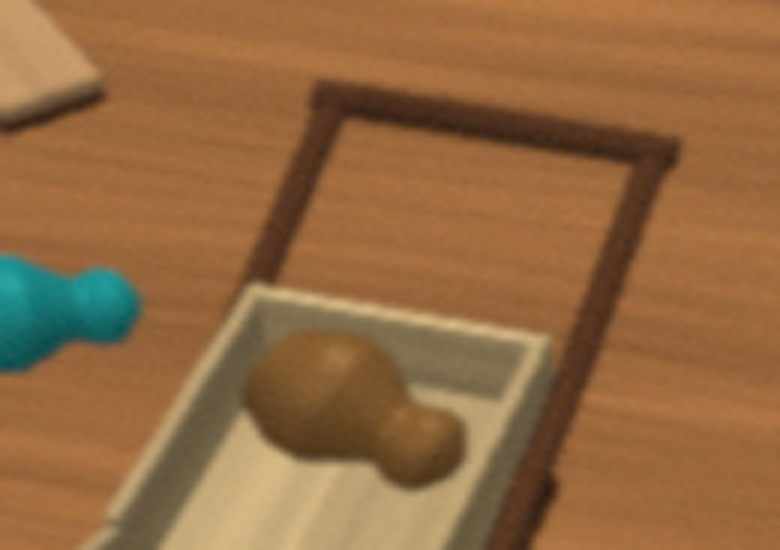

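View pics/zb.png

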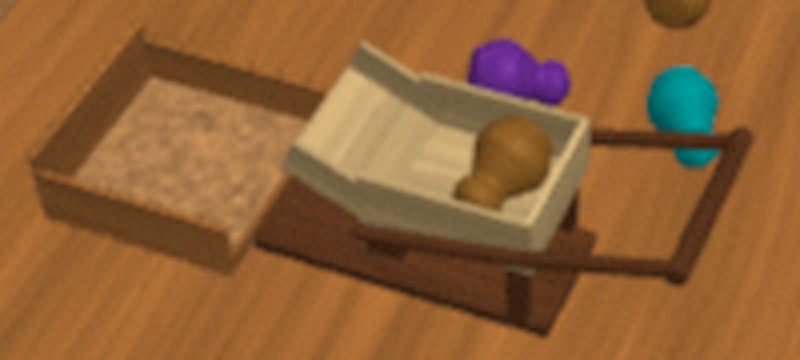

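```bash
cat > h.py <<'E'
import numpy as np, pickle, cv2
def ray(c,uv):
    K,R,t=map(np.asarray,(c["camera_matrix"],c["R"],c["t"]))
    o=-R.T@t; v=R.T@np.linalg.inv(K)@np.array([uv[0],uv[1],1.]); return o,v/np.linalg.norm(v)
def plane(c,uv,z):
    o,v=ray(c,uv); return o+v*(z-o[2])/v[2]
def tri(a,ua,b,ub):
    o1,v1=ray(a,ua);o2,v2=ray(b,ub)
    s=np.linalg.lstsq(np.c_[v1,-v2],o2-o1,rcond=None)[0]
    p,q=o1+s[0]*v1,o2+s[1]*v2; return (p+q)/2,np.linalg.norm(p-q)
def proj(c,X):
    K,R,t=map(np.asarray,(c["camera_matrix"],c["R"],c["t"])); x=K@(R@np.asarray(X)+t); return x[:2]/x[2]
E
python3 - <<'E'
from h import *
d=pickle.load(open("d0.pkl","rb")); A,B=d["scene"],d["side"]
pa=[(183,129.4),(242,140.6)]; pb=[(315,144.3),(299.5,178.3)]
for p,q in zip(pa,pb):
    print(tri(A,p,B,q),plane(A,p,.127),plane(B,q,.127))
for c,ps in((A,pa),(B,pb)):
    e=[plane(c,p,.127) for p in ps]; m=(e[0]+e[1])/2; v=e[1]-e[0]; print(m,np.linalg.norm(v),np.degrees(np.arctan2(v[1],v[0])))
# tray corners scene top edges
from scipy.spatial.transform import Rotation as Rr
print(Rr.from_quat(d['state']['eef_rot']).as_matrix().round(3))
for uv in [(46,17),(120,83),(138,60)]: print(uv,plane(A,(uv[0],uv[1]),0.15))
# collision: red box ranges
for uv in [(36,44),(133,42),(137,67),(107,86)]: print(uv,plane(A,uv,0.08))
E
```

```text
(array([ 0.43045652, -0.26681784,  0.12257567]), np.float64(0.0012501959066048161)) [ 0.43541885 -0.26425174  0.127     ] [ 0.42949141 -0.26319184  0.127     ]
(array([ 0.4355847 , -0.13079737,  0.12458363]), np.float64(0.005298823340730961)) [ 0.44040385 -0.12782532  0.127     ] [ 0.4344071  -0.13195028  0.127     ]
[ 0.43791135 -0.19603853  0.127     ] 0.13651746106900747 87.90735070700477
[ 0.43194925 -0.19757106  0.127     ] 0.13133358678226348 87.85497214096506
[[-0.974 -0.001  0.226]
 [-0.226  0.002 -0.974]
 [ 0.    -1.    -0.002]]
(46, 17) [ 0.11757418 -0.75875333  0.15      ]
(120, 83) [ 0.34001408 -0.44895922  0.15      ]
(138, 60) [ 0.24541176 -0.4410578   0.15      ]
(36, 44) [ 0.1497489 -0.7974454  0.08     ]
(133, 42) [ 0.07950171 -0.53511721  0.08      ]
(137, 67) [ 0.18600605 -0.48095035  0.08      ]
(107, 86) [ 0.27864155 -0.52634436  0.08      ]
```

send_rows(motion=[[[0,0,0,0,-1,0,-1],[0,0,0,0,-1,0,-1],[0,0,0,0,-1,0,-1],[0,0,0,-1,0,-0.9,-1],[0,0,0,-1,0,-0.9,-1]]])

```text
clock: 0.57
tool_pos: [0.1712, -0.5657, 0.3136]
eef_rot: [0.079, -0.702, 0.704, -0.079]
contact_force: [1.2, 0.5, -0.5]
opening: 0.999
```

send_rows(motion=[[[0,0,0,-1,0,-0.9,-1],[0,0,0,-1,0,-0.9,-1],[0,0,0,-1,0,-0.9,-1],[0,0,0,-1,0,-0.9,-1],[0,0,0,-1,0,-0.9,-1]]])

```text
clock: 0.98
tool_pos: [0.2495, -0.4531, 0.3126]
eef_rot: [-0.08, 0.703, -0.702, 0.08]
contact_force: [0.5, 0.5, -0.1]
opening: 1.002
```

send_rows(motion=[[[0,0,0,-1,0,-0.9,-1],[0,0,0,-1,0,-0.9,-1],[0,0,0,-1,0,-0.9,-1],[0,0,0,-1,0,-0.9,-1],[0,0,0,-1,0,-0.9,-1]]])

```text
clock: 1.4
tool_pos: [0.3266, -0.343, 0.3126]
eef_rot: [-0.08, 0.703, -0.702, 0.08]
contact_force: [0.6, 0.3, 0.3]
opening: 1.006
```

send_rows(motion=[[[0,0,0,-1,0,-0.9,-1],[0,0,0,-1,0,-0.9,-1],[0,-1,0,-1,0,-0.9,-1],[0,-1,0,0,0,0,-1],[0,-1,0,0,0,0,-1]]])

```text
clock: 1.82
tool_pos: [0.3736, -0.2762, 0.3127]
eef_rot: [-0.167, 0.687, -0.687, 0.167]
contact_force: [0.8, -0.3, -0.4]
opening: 0.996
```

send_rows(motion=[[[0,-1,0,0,0,0,-1],[0,-1,0,0,0,0,-1],[0,-1,0,0,0,0,-1],[0,-1,0,0,0,0,-1],[0,-1,0,0,0,0,-1]]])

```text
clock: 2.23
tool_pos: [0.3722, -0.278, 0.3126]
eef_rot: [-0.299, 0.641, -0.641, 0.298]
contact_force: [-0.5, -0.3, 0.6]
opening: 0.998
```

send_rows(motion=[[[0,-1,0,0,0,0,-1],[0,-1,0,0,0,0,-1],[0,-1,0,0,0,0,-1],[0,-1,0,0,0,0,-1],[0,-1,0,0,0,0,-1]]])

```text
clock: 2.65
tool_pos: [0.3722, -0.278, 0.3126]
eef_rot: [-0.42, 0.569, -0.569, 0.42]
contact_force: [0.1, -0.6, 0.7]
opening: 0.996
```

```bash
cat >> h.py <<'E'
from scipy.spatial.transform import Rotation as Rr
def togo(target,zt):  # remaining in tool axes/units, given target pos and target tool z dir, y dir
    from plant import get_state
    s=get_state(); R=Rr.from_quat(s['eef_rot']); 
    d=R.inv().apply(np.asarray(target)-s['tool_pos'])/.02
    return s,R,d
E
python3 - <<'E'
from h import *
from plant import get_state,imaging
s=get_state();R=Rr.from_quat(s['eef_rot']);M=R.as_matrix();print(M.round(3),s['q'].round(2))
r=imaging.snapshot('wrist');cv2.imwrite('pics/w1.png',r['img'][:,:,::-1]);r['s']=s;pickle.dump(r,open('w1.pkl','wb'))
E
```

```text
[[-0.295 -0.     0.956]
 [-0.956  0.    -0.295]
 [ 0.    -1.    -0.   ]] [ 0.9   0.43 -0.53  1.94  0.29  0.85 -0.08]
```

View pics/w1.png

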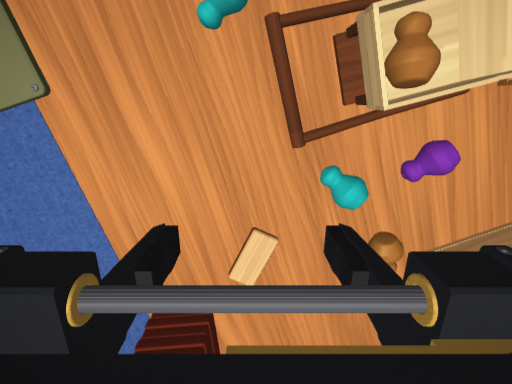

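```bash
cat >> h.py <<'E'
def wcam(r,s):
    T=np.asarray(r['hand_eye']); Rt=Rr.from_quat(s['eef_rot']).as_matrix()
    Rwc=Rt@T[:3,:3]; o=Rt@T[:3,3]+s['tool_pos']
    return dict(camera_matrix=r['camera_matrix'],R=Rwc.T,t=-Rwc.T@o)
E
python3 - <<'E'
from h import *
r=pickle.load(open('w1.pkl','rb'));c=wcam(r,r['s'])
g=cv2.resize(r['img'][0:170,240:512,::-1],None,fx=2.9,fy=2.9,interpolation=cv2.INTER_CUBIC);cv2.imwrite('pics/w1z.png',g)
e=[plane(c,p,.127) for p in [(274.5,16),(298,141)]]
print(e,(e[0]+e[1])/2,np.linalg.norm(e[0]-e[1]))
E
```

```text
[array([ 0.44087376, -0.12998945,  0.127     ]), array([ 0.43279187, -0.26148398,  0.127     ])] [ 0.43683281 -0.19573672  0.127     ] 0.1317426556196658
```

View pics/w1z.png

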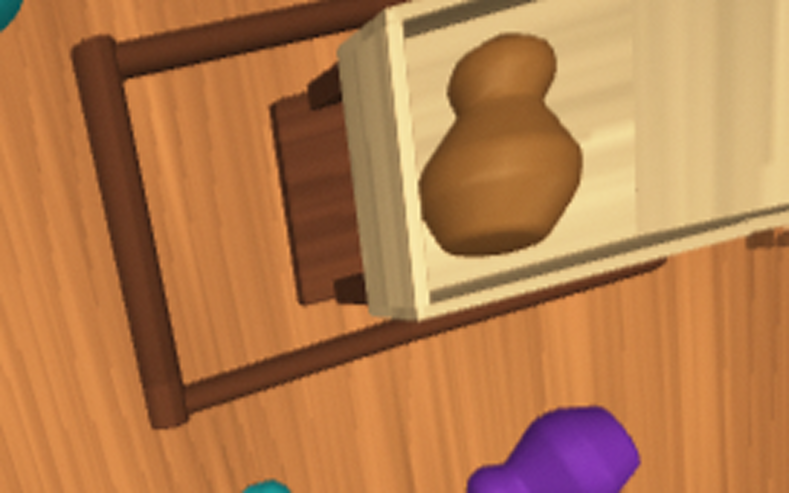

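send_rows(motion=[[[0,-1,0,0,0,0,-1],[0,-1,0,0,0,0,-1],[0,-1,0,0,0,0,-1],[1,0,0,0,0,0,-1],[1,0,0,0,0,0,-1]]])

```text
clock: 3.12
tool_pos: [0.3738, -0.2779, 0.3129]
eef_rot: [0.443, -0.471, 0.556, -0.522]
contact_force: [-0.4, -0.7, -0.5]
opening: 0.999
```

send_rows(motion=[[[1,0,0,0,0,0,-1],[1,0,0,0,0,0,-1],[0,0,0,-1,0,0,-1],[0,0,0,-1,0,0,-1],[0,0,0,-1,0,0,-1]]])

```text
clock: 3.53
tool_pos: [0.3753, -0.2183, 0.3125]
eef_rot: [0.4, -0.428, 0.592, -0.554]
contact_force: [0.1, 0.4, 0.6]
opening: 1.004
```

```bash
python3 - <<'E'
from h import *
from plant import get_state,imaging
s=get_state();R=Rr.from_quat(s['eef_rot']);M=R.as_matrix();print(M.round(3),s['q'].round(2),s['tool_pos'])
r=imaging.snapshot('wrist');cv2.imwrite('pics/w2.png',r['img'][:,:,::-1]);r['s']=s;pickle.dump(r,open('w2.pkl','wb'))
b=np.array([.436,-.196,.127]);y=M[:,1]
for off in (.1,-.005): print(M.T@(b-off*y-s['tool_pos'])/.02)
E
```

```text
[[-0.068  0.314  0.947]
 [-0.998 -0.02  -0.065]
 [-0.001 -0.949  0.314]] [ 1.03  0.31 -0.67  2.24  0.25  0.36  0.12] [ 0.37533074 -0.21829256  0.31251963]
[-1.30963306  4.73447413 -0.11402313]
[-1.30963306  9.98447413 -0.11402313]
```

View pics/w2.png

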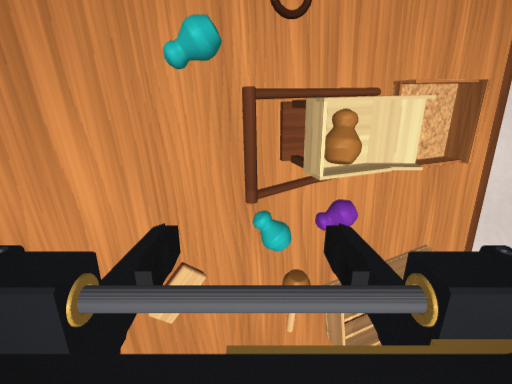

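```bash
python3 - <<'E'
from h import *
r=pickle.load(open('w2.pkl','rb'));c=wcam(r,r['s'])
m=(cv2.cvtColor(r['img'],cv2.COLOR_RGB2HSV)[...,2]<115)
for y in (105,120,135,150,165,180,195):
    x=np.where(m[y,235:268])[0]+235; print(y,x.min() if len(x) else None,x.max() if len(x) else None)
e=[plane(c,p,.127) for p in [(249,88),(251.5,202)]]
print(e,(e[0]+e[1])/2,np.linalg.norm(e[0]-e[1]))
E
```

```text
105 243 255
120 243 255
135 244 255
150 244 256
165 245 256
180 245 256
195 246 267
[array([ 0.43910813, -0.12942452,  0.127     ]), array([ 0.43268439, -0.26879384,  0.127     ])] [ 0.43589626 -0.19910918  0.127     ] 0.13951728339787584
```

send_rows(motion=[[[0,-0.3,0,-1,0,-0.1,-1],[0,0,0,-0.1,1,0,-1],[0,0,0,0,1,0,-1],[0,0,0,0,1,0,-1],[0,0,0,0,1,0,-1]]])

```text
clock: 4.0
tool_pos: [0.4011, -0.198, 0.2355]
eef_rot: [0.407, -0.42, 0.587, -0.56]
contact_force: [0.4, 0.1, -0.4]
opening: 0.998
```

send_rows(motion=[[[0,0,0,0,0.5,0,-1],[0,0,0,0,0.5,0,-1],[0,0,0,0,0,0,-1],[0,0,0,0,0,0,-1],[0,0,0,0,0,0,-1]]])

```text
clock: 4.42
tool_pos: [0.4063, -0.1992, 0.2244]
eef_rot: [0.408, -0.421, 0.585, -0.559]
contact_force: [-0.1, 0.2, 0.6]
opening: 0.997
```

```bash
python3 - <<'E'
from h import *
from plant import get_state,imaging
s=get_state();R=Rr.from_quat(s['eef_rot']);M=R.as_matrix();print(M.round(3),s['q'].round(2),s['tool_pos'])
r=imaging.snapshot('wrist');cv2.imwrite('pics/w3.png',r['img'][:,:,::-1]);r['s']=s;pickle.dump(r,open('w3.pkl','wb'))
b=np.array([.436,-.199,.127]);y=M[:,1]
for off in (.05,-.005): print(M.T@(b-off*y-s['tool_pos'])/.02)
E
```

```text
[[-0.041  0.311  0.95 ]
 [-0.999 -0.019 -0.037]
 [ 0.006 -0.95   0.312]] [ 0.63  0.48 -0.29  2.35  0.75  0.04 -0.4 ] [ 0.40634259 -0.19919004  0.22440894]
[-0.1006722   2.58901899 -0.10955787]
[-0.1006722   5.33901899 -0.10955787]
```

View pics/w3.png

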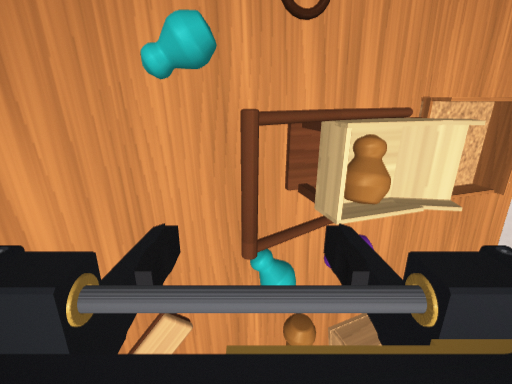

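send_rows(motion=[[[-1,0,0,0,-0.5,0,-1],[-1,0,0,0,0,0,-1],[-1,0,0,0,0,0,-1],[-1,0,0,0,0,0,-1],[0,0,0,0,0,0,-1]]])

```text
clock: 4.88
tool_pos: [0.4074, -0.1987, 0.2306]
eef_rot: [0.486, -0.504, 0.516, -0.494]
contact_force: [1.8, -0.1, -0.2]
opening: 1.0
```

```bash
python3 - <<'E'
from h import *
from plant import get_state,imaging
s=get_state();R=Rr.from_quat(s['eef_rot']);M=R.as_matrix();print(M.round(3),s['q'].round(2),s['tool_pos'])
b=np.array([.436,-.199,.127]);y=M[:,1]
for off in (.05,-.005): print(M.T@(b-off*y-s['tool_pos'])/.02)
r=pickle.load(open('w3.pkl','rb'));c=wcam(r,r['s'])
e=[plane(c,p,.127) for p in [(249.5,110),(250,257)]]
print(e,(e[0]+e[1])/2,np.linalg.norm(e[0]-e[1]))
E
```

```text
[[-0.04   0.02   0.999]
 [-0.999 -0.004 -0.04 ]
 [ 0.004 -1.     0.02 ]] [ 0.77  0.56 -0.64  2.09  0.56  0.64 -0.29] [ 0.40741899 -0.19873843  0.23059816]
[-0.06327111  2.70692742  1.32578474]
[-0.06327111  5.45692742  1.32578474]
[array([ 0.43860489, -0.12851392,  0.127     ]), array([ 0.43336199, -0.27036488,  0.127     ])] [ 0.43598344 -0.1994394   0.127     ] 0.1419478211110971
```

send_rows(motion=[[[0,0,0,0,0,0.7,-1],[0,0,0,0,0,0.6,-1],[0,0,0,0,0.7,0,-1],[0,0,0,0,0.7,0,-1],[0,0,0,0,0.7,0,-1]]])

```text
clock: 5.3
tool_pos: [0.4302, -0.2004, 0.1879]
eef_rot: [0.487, -0.504, 0.516, -0.493]
contact_force: [-0.1, 0.1, -0.7]
opening: 1.001
```

send_rows(motion=[[[0,0,0,0,0.7,0,-1],[0,0,0,0,0.7,0,-1],[0,0,0,0,0.7,0,-1],[0,0,0,0,0.7,0,-1],[0,0,0,0,0.5,0,-1]]])

```text
clock: 5.72
tool_pos: [0.4307, -0.2006, 0.1216]
eef_rot: [0.487, -0.504, 0.515, -0.493]
contact_force: [-0.6, 0.1, 0.2]
opening: 0.997
```

```bash
python3 - <<'E'
from h import *
from plant import get_state,imaging
s=get_state();R=Rr.from_quat(s['eef_rot']);M=R.as_matrix();print(M.round(3),s['q'].round(2),s['tool_pos'],s['contact_force'])
b=np.array([.436,-.199,.127]);y=M[:,1]
print(M.T@(b+.005*y-s['tool_pos'])/.02)
a=[imaging.snapshot(n)['img'][:,:,::-1] for n in('wrist','side','scene')]
cv2.imwrite('pics/c4.png',np.hstack([a[0][80:],a[1][40:344]])[:, :][:, 100:900])
E
```

```text
[[-0.04   0.017  0.999]
 [-0.999 -0.005 -0.04 ]
 [ 0.005 -1.     0.017]] [ 0.59  0.75 -0.41  2.13  0.79  0.39 -0.5 ] [ 0.43069608 -0.20058556  0.12158656] [-0.60556509  0.10497822  0.18006937]
[-0.08855896 -0.01661954  0.26636191]
```

View pics/c4.png

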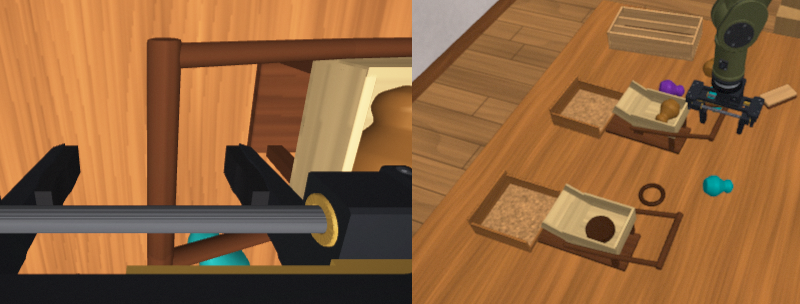

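send_rows(motion=[[[0,0,0,0,0,0.25,-1],[0,0,0,0,0,0,0.2],[0,0,0,0,0,0,1],[0,0,0,0,0,0,1],[0,0,0,0,0,0,1]]], force=20)

```text
clock: 6.28
tool_pos: [0.437, -0.2012, 0.1226]
eef_rot: [0.487, -0.504, 0.516, -0.493]
contact_force: [0.2, 0.1, -0.6]
opening: 0.724
```

send_rows(motion=[[[0,0,0,0,0,0,1],[0,0,0,0,0,0,1],[0,0,0,0,0,0,1],[0,0,0,0,0,0,1],[0,0,0,0,0,0,1]]])

```text
clock: 6.7
tool_pos: [0.4369, -0.2011, 0.1222]
eef_rot: [0.488, -0.504, 0.516, -0.492]
contact_force: [0.2, 0.2, -1.0]
opening: 0.344
```

```bash
python3 - <<'E'
from h import *
from plant import get_state,imaging
s=get_state();R=Rr.from_quat(s['eef_rot']);M=R.as_matrix();print(M.round(3),s['q'].round(2),s['tool_pos'],s['contact_force'],s['opening'])
cv2.imwrite('pics/w5.png',imaging.snapshot('wrist')['img'][:,:,::-1])
# path: barrow angle steps
b=s['tool_pos']-0.005*M[:,1]; print('grasp pt',b)
xd=np.array([np.cos(-.047),np.sin(-.047),0]);zd=np.array([0,0,1.]);yd=np.cross(zd,xd)
h=b+.23*xd; h[2]=.042
r0=b-h
prev=b
for k in range(1,14):
    th=.08*k; p=h+Rr.from_rotvec(yd*th).apply(r0); d=p-prev; prev=p
    print(round(th,2),p.round(3),'dx,dz units',(d@xd/.02).round(3),(d[2]/.02).round(3))
E
```

```text
[[-0.04   0.016  0.999]
 [-0.999 -0.007 -0.04 ]
 [ 0.006 -1.     0.016]] [ 0.59  0.76 -0.42  2.11  0.79  0.41 -0.5 ] [ 0.4368907  -0.20105538  0.12221046] [ 0.23899241  0.24133728 -0.98441612] 0.3435908597193001
grasp pt [ 0.43680952 -0.20102067  0.12720968]
0.08 [ 0.444 -0.201  0.145] dx,dz units 0.377 0.905
0.16 [ 0.453 -0.202  0.163] dx,dz units 0.448 0.872
0.24 [ 0.464 -0.202  0.179] dx,dz units 0.517 0.834
0.32 [ 0.475 -0.203  0.195] dx,dz units 0.582 0.79
0.4 [ 0.488 -0.203  0.21 ] dx,dz units 0.643 0.741
0.48 [ 0.502 -0.204  0.224] dx,dz units 0.7 0.687
0.56 [ 0.517 -0.205  0.236] dx,dz units 0.753 0.629
0.64 [ 0.533 -0.206  0.248] dx,dz units 0.801 0.567
0.72 [ 0.55  -0.206  0.258] dx,dz units 0.843 0.501
0.8 [ 0.568 -0.207  0.266] dx,dz units 0.881 0.432
0.88 [ 0.586 -0.208  0.274] dx,dz units 0.912 0.36
0.96 [ 0.605 -0.209  0.279] dx,dz units 0.938 0.286
1.04 [ 0.624 -0.21   0.283] dx,dz units 0.958 0.21
```

View pics/w5.png

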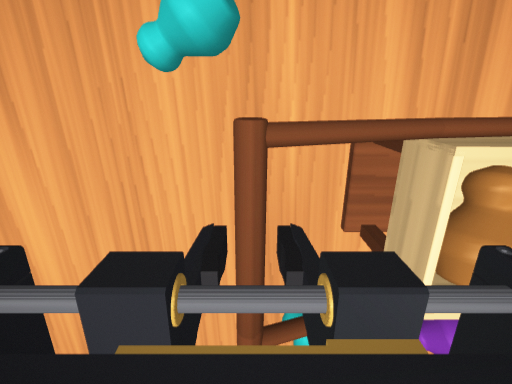

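send_rows(motion=[[[0,0,0,0,0,0,1],[0,0,0,0,0,0,1],[0,0,0,0,0,0,1],[0,0,0,0,0,0,1],[0,0,0,0,0,0,1]]])

```text
clock: 7.17
tool_pos: [0.4361, -0.2011, 0.1222]
eef_rot: [0.488, -0.504, 0.515, -0.492]
contact_force: [-4.0, 0.4, 3.6]
opening: 0.168
```

send_rows(motion=[[[0,0,0,0,0,0,1],[0,0,0,0,0,0,1],[0,0,0,0,0,0,1],[0,0,0,0,0,0,1],[0,0,0,0,0,0,1]]])

```text
clock: 7.58
tool_pos: [0.436, -0.201, 0.1221]
eef_rot: [0.488, -0.504, 0.515, -0.492]
contact_force: [-6.3, 0.0, 4.4]
opening: 0.167
```

send_rows(motion=[[[0,0,0,0,-0.45,0.19,1],[0,0,0,0,-0.45,0.19,1],[0,0,0,0,-0.44,0.22,1],[0,0,0,0,-0.43,0.22,1],[0,0,0,0,-0.42,0.26,1]]], force=20)

```text
clock: 8.0
tool_pos: [0.4585, -0.202, 0.1665]
eef_rot: [0.487, -0.504, 0.516, -0.493]
contact_force: [-0.3, -1.2, -3.9]
opening: 0.167
```

```bash
cat >chk.py <<'E'
from h import *
from plant import get_state,imaging
import sys
s=get_state();R=Rr.from_quat(s['eef_rot']);M=R.as_matrix();print(M.round(3).tolist(),s['q'].round(2),s['tool_pos'].round(4),s['contact_force'].round(1),s['moment'].round(2),s['opening'])
xd=np.array([np.cos(-.045),np.sin(-.045),0]); h0=np.array([.436,-.199,0])+.23*xd
b=s['tool_pos']-.005*M[:,1]; v=np.array([(b-h0)@xd,b[2]-.042]); 
print('tilt',np.arctan2(v[1],-v[0])-np.arctan2(.085,.23),'r',np.hypot(*v)-.2452)
for n in sys.argv[2:]: cv2.imwrite(f'pics/{n}{sys.argv[1]}.png',imaging.snapshot(n)['img'][:,:,::-1])
E
python3 chk.py 6 side
```

```text
[[-0.04, 0.017, 0.999], [-0.999, -0.007, -0.04], [0.006, -1.0, 0.017]] [ 0.65  0.71 -0.54  2.02  0.67  0.57 -0.39] [ 0.4585 -0.202   0.1665] [-0.3 -1.2 -3.9] [-0.29  0.09 -0.04] 0.1666241646980756
tilt 0.2039178852380692 r -0.0006487152906462512
```

View pics/side6.png

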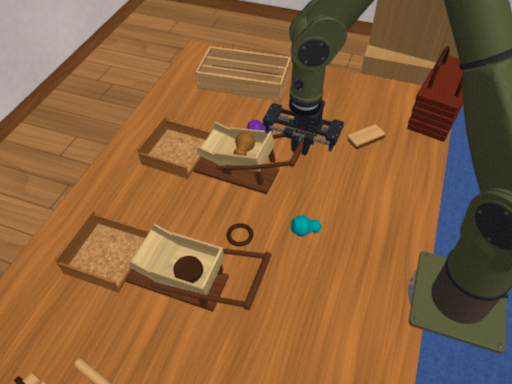

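send_rows(motion=[[[0,0,0,0,-0.41,0.26,1],[0,0,0,0,-0.4,0.29,1],[0,0,0,0,-0.39,0.3,1],[0,0,0,0,-0.37,0.32,1],[0,0,0,0,-0.37,0.33,1]]])

```text
clock: 8.47
tool_pos: [0.4909, -0.2034, 0.2058]
eef_rot: [0.486, -0.502, 0.517, -0.494]
contact_force: [9.8, -3.0, -12.4]
opening: 0.158
```

send_rows(motion=[[[0,0,0,0,-0.24,0.23,1],[0,0,0,0,-0.23,0.23,1],[0,0,0,0,-0.23,0.24,1],[0,0,0,0,-0.22,0.24,1],[0,0,0,0,-0.22,0.25,1]]])

```text
clock: 8.88
tool_pos: [0.5166, -0.2045, 0.228]
eef_rot: [0.484, -0.501, 0.518, -0.496]
contact_force: [14.9, -4.1, -21.7]
opening: 0.157
```

```bash
python3 chk.py 7 side
```

```text
[[-0.04, 0.028, 0.999], [-0.999, -0.006, -0.04], [0.005, -1.0, 0.029]] [ 0.67  0.68 -0.63  1.82  0.55  0.79 -0.28] [ 0.5166 -0.2045  0.228 ] [ 14.9  -4.1 -21.7] [-0.74 -2.66  0.  ] 0.1565176348023541
tilt 0.5529239002616924 r -0.0027588792546713314
```

View pics/side7.png

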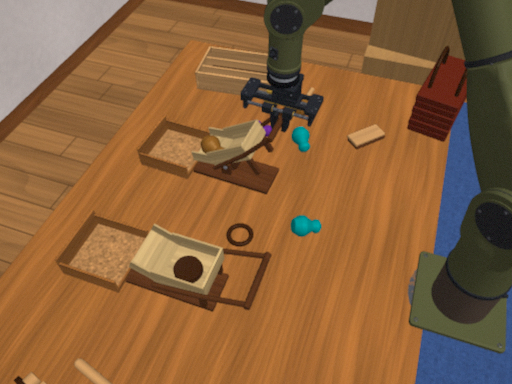

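send_rows(motion=[[[0,0,0,0,-0.1,0.3,1],[0,0,0,0,-0.12,0.31,1],[0,0,0,0,-0.19,0.27,1],[0,0,0,0,-0.18,0.27,1],[0,0,0,0,-0.17,0.28,1]]])

```text
clock: 9.35
tool_pos: [0.5409, -0.2056, 0.2437]
eef_rot: [0.487, -0.503, 0.517, -0.493]
contact_force: [7.0, -4.2, -15.8]
opening: 0.156
```

```bash
python3 chk.py 8 side
```

```text
[[-0.04, 0.02, 0.999], [-0.999, -0.007, -0.04], [0.007, -1.0, 0.02]] [ 0.65  0.69 -0.64  1.73  0.52  0.88 -0.25] [ 0.5409 -0.2056  0.2437] [  7.   -4.2 -15.8] [-0.66 -1.05 -0.03] 0.15623236266005294
tilt 0.6726416163889406 r -0.0036519598445049484
```

View pics/side8.png

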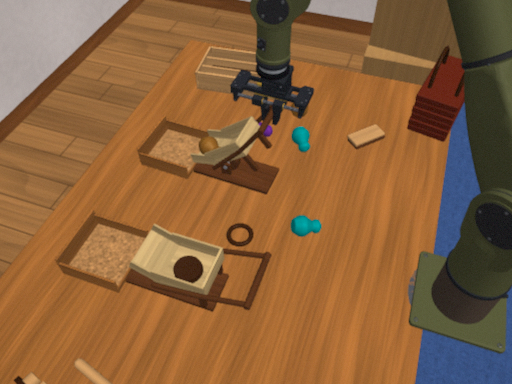

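send_rows(motion=[[[0,0,0,0,-0.16,0.37,1],[0,0,0,0,-0.15,0.37,1],[0,0,0,0,-0.17,0.36,1],[0,0,0,0,-0.16,0.36,1],[0,0,0,0,-0.15,0.37,1]]])

```text
clock: 9.82
tool_pos: [0.5755, -0.207, 0.2601]
eef_rot: [0.488, -0.504, 0.516, -0.492]
contact_force: [2.8, -4.2, -13.5]
opening: 0.152
```

```bash
python3 chk.py 9 side
```

```text
[[-0.041, 0.015, 0.999], [-0.999, -0.008, -0.04], [0.007, -1.0, 0.016]] [ 0.62  0.72 -0.64  1.6   0.5   0.98 -0.23] [ 0.5755 -0.207   0.2601] [  2.8  -4.2 -13.5] [-0.87 -0.5  -0.  ] 0.15156436450625735
tilt 0.8319022612596314 r -0.0044731325220743745
```

View pics/side9.png

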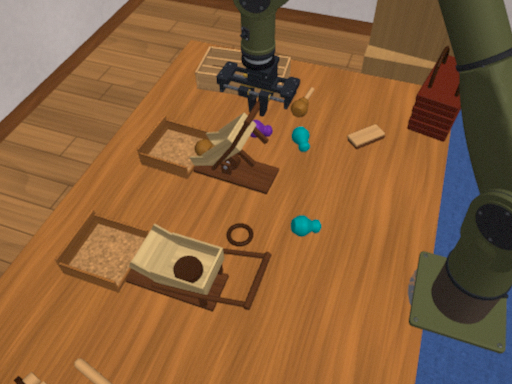

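send_rows(motion=[[[0,0,0,0,-0.1,0.38,1],[0,0,0,0,-0.1,0.38,1],[0,0,0,0,-0.11,0.38,1],[0,0,0,0,-0.11,0.38,1],[0,0,0,0,-0.1,0.38,1]]])

```text
clock: 10.28
tool_pos: [0.6121, -0.2085, 0.2708]
eef_rot: [0.489, -0.505, 0.515, -0.491]
contact_force: [0.8, -4.6, -10.4]
opening: 0.148
```

```bash
python3 chk.py 10 side scene
```

```text
[[-0.041, 0.013, 0.999], [-0.999, -0.008, -0.04], [0.008, -1.0, 0.013]] [ 0.58  0.75 -0.64  1.47  0.49  1.06 -0.2 ] [ 0.6121 -0.2085  0.2708] [  0.8  -4.6 -10.4] [-0.81  0.09  0.03] 0.14772080952017902
tilt 0.9910886799534595 r -0.005307015522350522
```

View pics/side10.png

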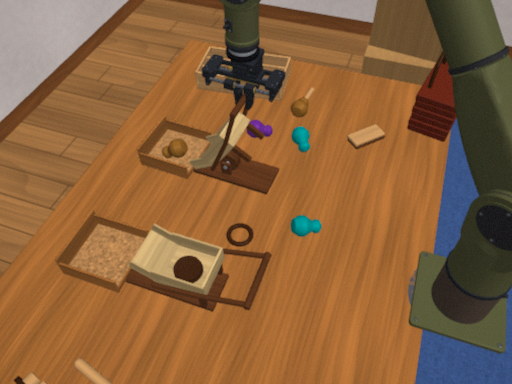

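View pics/scene10.png

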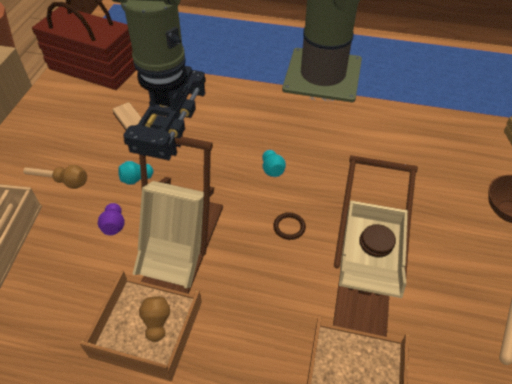

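```bash
python3 chk.py 11 wrist
```

```text
[[-0.041, 0.015, 0.999], [-0.999, -0.009, -0.041], [0.008, -1.0, 0.015]] [ 0.58  0.75 -0.64  1.47  0.49  1.06 -0.2 ] [ 0.6131 -0.2085  0.271 ] [ 1.  -4.5 -9.7] [-0.88 -0.07 -0.03] 0.15061125356690158
tilt 0.9951788044007803 r -0.005340351514055597
```

View pics/wrist11.png

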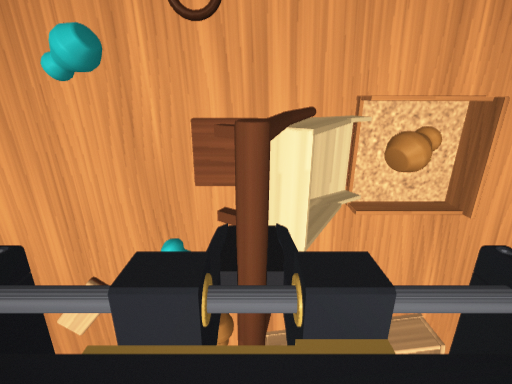

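send_rows(motion=[[[0,0,0,0,0.09,-0.38,1],[0,0,0,0,0.1,-0.38,1],[0,0,0,0,0.11,-0.38,1],[0,0,0,0,0.12,-0.37,1],[0,0,0,0,0.13,-0.37,1]]])

```text
clock: 10.85
tool_pos: [0.5766, -0.2068, 0.2606]
eef_rot: [0.487, -0.503, 0.517, -0.493]
contact_force: [3.8, -4.8, -9.8]
opening: 0.152
```

send_rows(motion=[[[0,0,0,0,0.14,-0.36,1],[0,0,0,0,0.15,-0.35,1],[0,0,0,0,0.16,-0.34,1],[0,0,0,0,0.17,-0.34,1],[0,0,0,0,0.18,-0.33,1]]])

```text
clock: 11.27
tool_pos: [0.5435, -0.205, 0.2449]
eef_rot: [0.486, -0.502, 0.517, -0.494]
contact_force: [4.1, -4.3, -7.7]
opening: 0.156
```

```bash
python3 chk.py 12 side
```

```text
[[-0.04, 0.022, 0.999], [-0.999, -0.008, -0.04], [0.007, -1.0, 0.022]] [ 0.65  0.69 -0.64  1.72  0.52  0.88 -0.25] [ 0.5435 -0.205   0.2449] [ 4.1 -4.3 -7.7] [-0.79 -1.17 -0.04] 0.15649617444347205
tilt 0.6844906776335875 r -0.003939244689857235
```

View pics/side12.png

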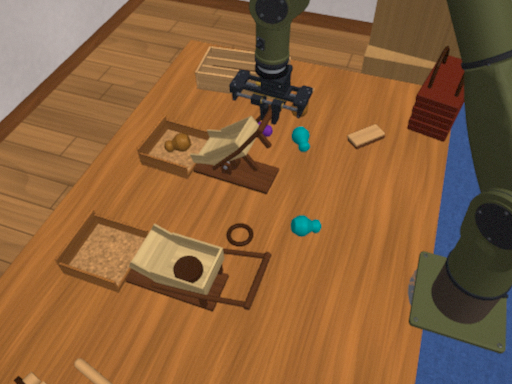

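send_rows(motion=[[[0,0,0,0,0.14,-0.27,1],[0,0,0,0,0.15,-0.27,1],[0,0,0,0,0.16,-0.27,1],[0,0,0,0,0.17,-0.27,1],[0,0,0,0,0.18,-0.26,1]]])

```text
clock: 11.73
tool_pos: [0.5179, -0.2037, 0.2287]
eef_rot: [0.486, -0.502, 0.517, -0.494]
contact_force: [5.3, -3.3, -6.3]
opening: 0.159
```

send_rows(motion=[[[0,0,0,0,0.2,-0.27,1],[0,0,0,0,0.21,-0.26,1],[0,0,0,0,0.22,-0.26,1],[0,0,0,0,0.23,-0.25,1],[0,0,0,0,0.24,-0.25,1]]])

```text
clock: 12.15
tool_pos: [0.4932, -0.2024, 0.2065]
eef_rot: [0.486, -0.502, 0.517, -0.495]
contact_force: [6.0, -2.4, -5.7]
opening: 0.153
```

send_rows(motion=[[[0,0,0,0,0.24,-0.23,1],[0,0,0,0,0.25,-0.22,1],[0,0,0,0,0.26,-0.22,1],[0,0,0,0,0.27,-0.22,1],[0,0,0,0,0.27,-0.21,1]]])

```text
clock: 12.57
tool_pos: [0.4708, -0.2014, 0.1798]
eef_rot: [0.486, -0.502, 0.517, -0.494]
contact_force: [5.4, -1.6, -4.5]
opening: 0.15
```

```bash
python3 chk.py 13
```

```text
[[-0.039, 0.023, 0.999], [-0.999, -0.007, -0.039], [0.006, -1.0, 0.023]] [ 0.66  0.7  -0.56  1.98  0.64  0.61 -0.37] [ 0.4708 -0.2014  0.1798] [ 5.4 -1.6 -4.5] [-0.46 -1.23  0.  ] 0.14997885225208385
tilt 0.2775704484385455 r -0.003344994747422253
```

send_rows(motion=[[[0,0,0,0,0.24,-0.18,1],[0,0,0,0,0.24,-0.17,1],[0,0,0,0,0.25,-0.17,1],[0,0,0,0,0.25,-0.16,1],[0,0,0,0,0.25,-0.15,1]]])

```text
clock: 12.98
tool_pos: [0.4548, -0.2007, 0.1548]
eef_rot: [0.486, -0.502, 0.517, -0.494]
contact_force: [5.3, -1.6, -3.6]
opening: 0.148
```

send_rows(motion=[[[0,0,0,0,0.22,-0.12,1],[0,0,0,0,0.22,-0.12,1],[0,0,0,0,0.22,-0.11,1],[0,0,0,0,0.22,-0.1,1],[0,0,0,0,0.2,-0.09,1]]])

```text
clock: 13.4
tool_pos: [0.4435, -0.2003, 0.1325]
eef_rot: [0.486, -0.503, 0.516, -0.494]
contact_force: [6.1, 1.5, -2.5]
opening: 0.143
```

```bash
python3 chk.py 14 side
```

```text
[[-0.039, 0.021, 0.999], [-0.999, -0.006, -0.039], [0.005, -1.0, 0.021]] [ 0.61  0.74 -0.45  2.09  0.76  0.45 -0.47] [ 0.4435 -0.2003  0.1325] [ 6.1  1.5 -2.5] [-0.02 -1.34 -0.02] 0.14286631934542499
tilt 0.05148697561255394 r -0.003041462149960983
```

View pics/side14.png

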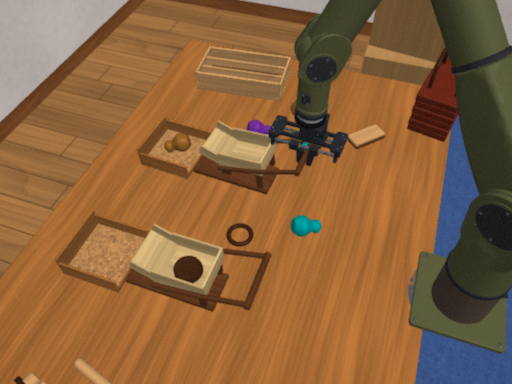

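send_rows(motion=[[[0,0,0,0,0.12,-0.05,1],[0,0,0,0,0.1,-0.04,1],[0,0,0,0,0.08,-0.03,1],[0,0,0,0,0.06,-0.03,1],[0,0,0,0,0.05,-0.02,1]]])

```text
clock: 13.87
tool_pos: [0.4399, -0.2001, 0.1242]
eef_rot: [0.487, -0.503, 0.516, -0.494]
contact_force: [5.7, 0.5, -2.7]
opening: 0.144
```

send_rows(motion=[[[0,0,0,0,0.04,-0.02,1],[0,0,0,0,0.04,-0.01,1],[0,0,0,0,0.03,0,1],[0,0,0,0,0,0,1],[0,0,0,0,0,0,1]]])

```text
clock: 14.28
tool_pos: [0.439, -0.2, 0.1219]
eef_rot: [0.487, -0.503, 0.516, -0.494]
contact_force: [5.0, 1.9, -2.9]
opening: 0.14
```

```bash
python3 chk.py 15 side
```

```text
[[-0.039, 0.019, 0.999], [-0.999, -0.006, -0.038], [0.005, -1.0, 0.019]] [ 0.59  0.76 -0.42  2.11  0.79  0.41 -0.5 ] [ 0.439  -0.2     0.1219] [ 5.   1.9 -2.9] [ 0.25 -1.31 -0.06] 0.1395667998868944
tilt 0.003917509165413446 r -0.002826009539499824
```

```bash
python3 - <<'E'
import cv2,numpy as np
a=cv2.imread('pics/side0.png')[110:200,130:330];b=cv2.imread('pics/side15.png')[110:200,130:330]
cv2.imwrite('pics/cmp.png',cv2.resize(np.vstack([a,b]),None,fx=3.3,fy=3.3,interpolation=cv2.INTER_CUBIC))
E
```

```text
(no output)
```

View pics/cmp.png

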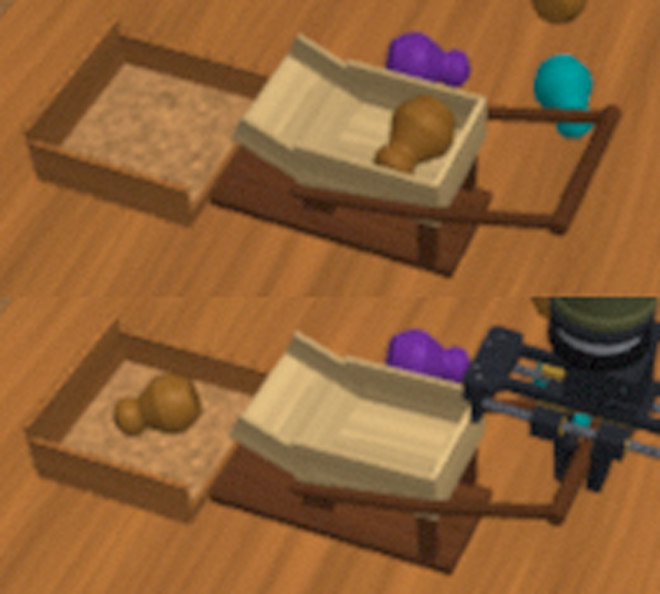

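send_rows(motion=[[[0,0,0,0,0.05,-0.02,1],[0,0,0,0,0.05,-0.02,1],[0,0,0,0,0.04,-0.01,1],[0,0,0,0,0.03,0,1],[0,0,0,0,0,0,1]]])

```text
clock: 14.75
tool_pos: [0.4376, -0.2, 0.1184]
eef_rot: [0.487, -0.504, 0.515, -0.494]
contact_force: [4.8, 1.1, -2.9]
opening: 0.142
```

```bash
python3 chk.py 16 side; python3 - <<'E'
import cv2,numpy as np
a=cv2.imread('pics/side0.png')[140:200,200:330];b=cv2.imread('pics/side16.png')[140:200,200:330]
cv2.imwrite('pics/cmp2.png',cv2.resize(np.vstack([a,b]),None,fx=5,fy=5,interpolation=cv2.INTER_CUBIC))
E
```

```text
[[-0.039, 0.018, 0.999], [-0.999, -0.006, -0.039], [0.005, -1.0, 0.019]] [ 0.59  0.76 -0.41  2.12  0.8   0.4  -0.51] [ 0.4376 -0.2     0.1184] [ 4.8  1.1 -2.9] [ 0.31 -1.28  0.02] 0.1420113988862446
tilt -0.011670160822716491 r -0.002722057033353986
```

View pics/cmp2.png

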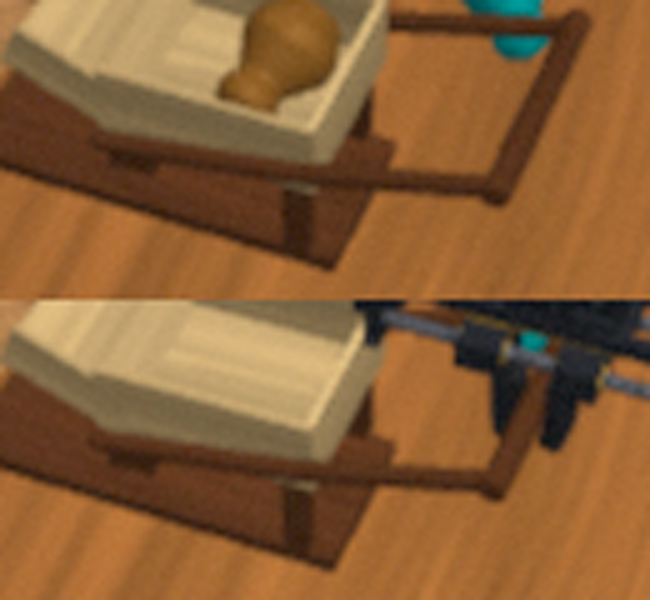

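send_rows(motion=[[[0,0,0,0,0.04,-0.02,1],[0,0,0,0,0.04,-0.01,1],[0,0,0,0,0.03,-0.01,1],[0,0,0,0,0.03,0,1],[0,0,0,0,0,0,1]]])

```text
clock: 15.22
tool_pos: [0.4366, -0.2, 0.1155]
eef_rot: [0.487, -0.504, 0.515, -0.493]
contact_force: [4.8, 2.1, -2.6]
opening: 0.143
```

```bash
python3 chk.py 17 side; python3 - <<'E'
import cv2,numpy as np
a=cv2.imread('pics/side0.png')[140:200,200:330];b=cv2.imread('pics/side17.png')[140:200,200:330]
cv2.imwrite('pics/cmp3.png',cv2.resize(np.vstack([a,b]),None,fx=5,fy=5,interpolation=cv2.INTER_CUBIC))
E
```

```text
[[-0.039, 0.018, 0.999], [-0.999, -0.006, -0.039], [0.005, -1.0, 0.018]] [ 0.58  0.77 -0.4   2.12  0.8   0.39 -0.51] [ 0.4366 -0.2     0.1155] [ 4.8  2.1 -2.6] [ 0.4  -1.19 -0.02] 0.14259916608385648
tilt -0.024316091812084828 r -0.002680085658506387
```

View pics/cmp3.png

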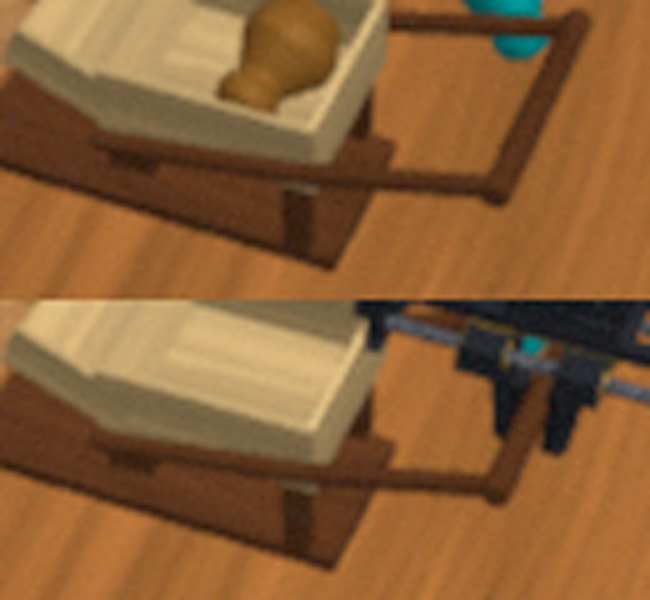

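send_rows(motion=[[[0,0,0,0,0.03,-0.01,1],[0,0,0,0,0.03,-0.01,1],[0,0,0,0,0.03,-0.01,1],[0,0,0,0,0,0,1],[0,0,0,0,0,0,1]]])

```text
clock: 15.68
tool_pos: [0.4362, -0.2, 0.1142]
eef_rot: [0.487, -0.503, 0.516, -0.493]
contact_force: [4.3, 3.9, 4.7]
opening: 0.143
```

send_rows(motion=[[[0,0,0,0,0.03,0,1],[0,0,0,0,0.03,0,1],[0,0,0,0,0.03,0,1],[0,0,0,0,0,0,1],[0,0,0,0,0,0,1]]])

```text
clock: 16.1
tool_pos: [0.4362, -0.2001, 0.1138]
eef_rot: [0.487, -0.503, 0.516, -0.493]
contact_force: [1.2, 3.8, 20.3]
opening: 0.142
```

send_rows(motion=[[[0,0,0,0,-0.03,0,1],[0,0,0,0,-0.03,0,1],[0,0,0,0,-0.01,0,1],[0,0,0,0,0,0,1],[0,0,0,0,0,0,1]]], force=8)

```text
clock: 16.52
tool_pos: [0.4362, -0.2001, 0.1137]
eef_rot: [0.487, -0.503, 0.516, -0.493]
contact_force: [4.5, 3.2, 3.0]
opening: 0.145
```

send_rows(motion=[[[0,0,0,0,0,0,-0.5],[0,0,0,0,0,0,-0.5],[0,0,0,0,0,0,-0.5],[0,0,0,0,0,0,-0.5],[0,0,0,0,0,0,-0.5]]])

```text
clock: 16.93
tool_pos: [0.4343, -0.2014, 0.113]
eef_rot: [0.488, -0.505, 0.515, -0.492]
contact_force: [-0.1, -0.1, -1.0]
opening: 0.495
```

send_rows(motion=[[[0,0,0,0,0,0,-0.5],[0,0,0,0,0,0,-0.5],[0,0,0,0,0,0,-0.5],[0,0,0,0,0,0,-0.5],[0,0,0,0,0,0,-0.5]]])

```text
clock: 17.35
tool_pos: [0.4352, -0.2011, 0.1132]
eef_rot: [0.488, -0.504, 0.516, -0.492]
contact_force: [-0.1, -0.4, -0.3]
opening: 0.753
```

```bash
python3 chk.py 18 wrist
```

```text
[[-0.04, 0.016, 0.999], [-0.999, -0.007, -0.04], [0.006, -1.0, 0.016]] [ 0.58  0.77 -0.39  2.12  0.81  0.38 -0.52] [ 0.4352 -0.2011  0.1132] [-0.1 -0.4 -0.3] [-0.08 -0.08 -0.01] 0.7528428036881343
tilt -0.035112913160321835 r -0.0021850643944263115
```

View pics/wrist18.png

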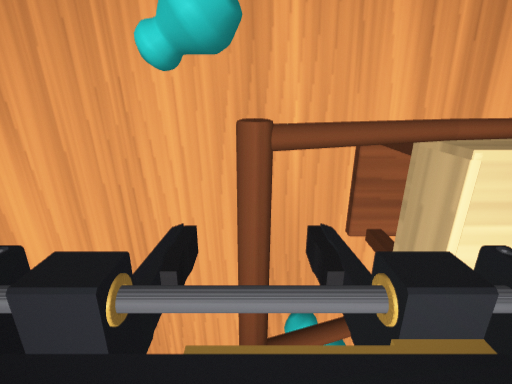

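Released cleanly, no contact. Retreat straight up.

send_rows(motion=[[[0,0,0,0,-0.5,0,-0.5],[0,0,0,0,-0.7,0,-0.5],[0,0,0,0,-0.9,0,-0.5],[0,0,0,0,-0.9,0,-0.5],[0,0,0,0,-0.9,0,-0.5]]])

```text
clock: 17.82
tool_pos: [0.4337, -0.2004, 0.1919]
eef_rot: [0.488, -0.504, 0.515, -0.492]
contact_force: [0.2, -0.3, 0.3]
opening: 0.749
```

send_rows(motion=[[[0,0,0,0,-0.9,0,-0.5],[0,0,0,0,-0.9,0,-0.5],[0,0,0,0,-0.5,0,-0.5],[0,0,0,0,0,0,-0.5],[0,0,0,0,0,0,-0.5]]])

```text
clock: 18.23
tool_pos: [0.4331, -0.2004, 0.2371]
eef_rot: [0.487, -0.504, 0.516, -0.492]
contact_force: [-0.0, -0.2, -0.7]
opening: 0.748
```

```bash
python3 chk.py 19 scene side; python3 - <<'E'
import cv2,numpy as np
a=cv2.imread('pics/side0.png')[110:200,130:330];b=cv2.imread('pics/side19.png')[110:200,130:330]
cv2.imwrite('pics/cmp4.png',cv2.resize(np.vstack([a,b]),None,fx=3.3,fy=3.3,interpolation=cv2.INTER_CUBIC))
E
```

```text
[[-0.04, 0.017, 0.999], [-0.999, -0.007, -0.04], [0.007, -1.0, 0.017]] [ 0.75  0.58 -0.65  2.02  0.55  0.7  -0.28] [ 0.4331 -0.2004  0.2371] [-0.  -0.2 -0.7] [-0.03 -0.07 -0.02] 0.7478925011329349
tilt 0.3557702356200978 r 0.06183395374513248
```

View pics/cmp4.png

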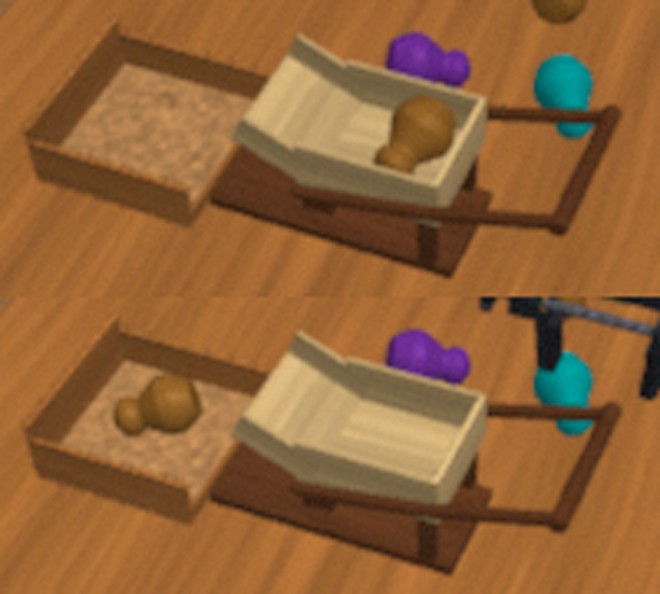

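View pics/scene19.png

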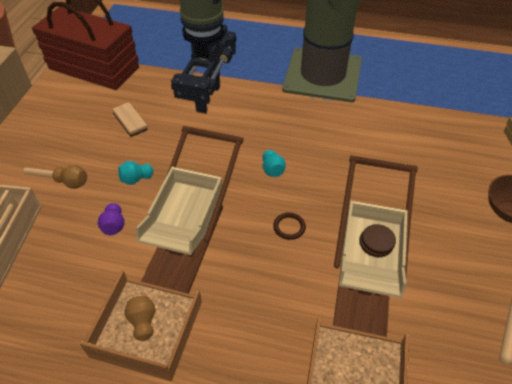

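```bash
python3 -c "
from plant import job; print(job.finish_job())"
```

```text
the job is handed in; nothing more can be done
None
```

The gourd is in its catch tray, the barrow is back on its legs, and the job is handed in at about 18.3 s of the 42 s allowed.

**What I did:** I gripped the middle of the gourd barrow's handle at 20 N and lifted it along its arc to about 0.99 rad. The gourd rolled out into the tray without the fingers touching it. I then lowered the handle in small steps until the legs carried the weight, opened the gripper and backed off straight up.

**Last checks:**
- In the side view the barrow's shafts and hopper match the starting picture.
- The gourd lies well inside the tray, and I saw no change in it over the last side pictures.
- The other barrow and the look-alike objects are where they started in the scene view.
- The tool force was about 0 N, with the open fingers about 10 cm above the handle.

**What went less well:**
- My first approach, tilted forward, ran joint 6 down to its range limit (it stopped at 0.04). I untilted and gripped from straight above.
- The lift path ran a few mm outside the true arc, so the reported tool force reached about 27 N before I corrected it.
- The bar shifted several mm in the grip. My tilt estimate from the tool pose therefore read too low near the end, and I used the pictures and the force to find touchdown.
- At touchdown the tool pushed down on the handle with about 20 N for a moment. I eased that to about 3 N before letting go.

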